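# Hang a display arm in the slotted finishing rack

## Robot

A 6-joint arm with a two-finger parallel gripper is mounted at the origin on the work surface. World frame = base frame: x ahead of the robot, y to its left, z up, the work surface at z = 0. Lengths are in m, angles in rad, forces in N, time in s.
With the tool pointing down it reaches from about 0.275 to 0.775 m from the base axis. Payload 14.6 kg.
Tool frame: the origin (TCP) lies at the very end of the fingers, on their centre line; the grasp point (between the pads) lies 19 mm behind it; z points along the fingers, y is the line along which they close (so a half turn about z gives the same grasp; the last joint's range is limited). The gripper opens to 85 mm and grips with 20 to 120 N. Pads are 22 mm wide; open, the fingers measure 114 mm over their backs; the gripper's body (76 mm by 85 mm) begins 54 mm behind the grasp point. The pads swing forward as they close: fully open they stand 13 mm farther back than shut.
Start: joints at [1.074, 0.263, -0.048, 1.259, 0, 1.415], TCP at [0.176, 0.495, 0.2] pointing down, gripper open.
Joint ranges: [-2.65, 2.65], [-0.89, 1.7], [-1.18, 1.37], [-2.13, 2.11], [-1.35, 1.29], [-3.14, 3.14]. Speed limits (rad/s): [1.89, 1.89, 2.57, 2.79, 3.14, 3.14].

## Interface

Orientations are given as a rotation vector (axis times angle).
In Python, from plant import env, eyes gives the robot as it stands.
- The arm moves only by the shell command python3 -m creep 'ROWS' [FORCE]. ROWS is JSON, a list that holds one entry, the list of rows, each a list of 5 numbers: the shift along the tool's x, y, z in m, then the turn about the tool's z in rad, then the opening in per cent of the stroke, from 0 (shut) to 100 (fully open). In form: [[[x, y, z, twist, gripper], ...]]. A call has 1 to 5 rows; each row shifts and turns the commanded pose from where the row before left it, along the tool's axes as they then stand; what a row does not reach is not made up. A row lasts 1/10 s, in which the tool goes at most 50 mm and 8.59 degrees, less where a joint would pass 70% of its speed; a pose out of reach is approached as far as the arm can. A call with a gripper value outside its range is refused whole. The fingers move at their own pace and stop on an object; FORCE is the grip in N (left out, the last holds). Time passes only in rows, so rows that do not move let the fingers close. It gives the time, the measured TCP pose, the force, the opening and the grip force at its end, in the units of the state.
- env.state(): the state, without advancing time (a new reading comes with each control period).
- eyes.snapshot(name): name is "side" or "top"; returns the picture (480x640x3 uint8, red, green, blue); there is no depth.
- eyes.camera_params(name): a dict with "fx", "fy", "cx", "cy" (pixels), "R" (3x3) and "t" (3): a world point X has camera coordinates R X + t. Camera axes: x right, y down, z forward; pixel columns grow to the right and rows downward; lengths in m; the calibration is good to about 2 mm. A picture is of the moment at which its call begins. camera_params takes no time and is no camera call.
- env.close_job(): hands the job in; it is judged then, once.
Trained networks look in the newest picture that a camera, given by its name, has taken for a name from the list of things; names that differ only in an ending like _2 or _b are one class to them, and where a whole thing is asked for, a point or a joint stands for the part that bears it (a point fixed in the world has none). Each returns a list of dicts, best first, with "conf" (0 to 1); they miss things now and then, are a little off and sometimes report something else, mostly with a low value. They report only what shows in the picture. A call takes as long as a camera call.
- eyes.outline_of(label, camera): "pixels" (480x640 bool, what is visible of it).
- eyes.tip_of(label, camera): "point" ([x, y, z] in m, in world coordinates, good to about 4 mm: a listed point, or the origin of a listed thing).
The state is a dict: "clock": time; "qpos": joint angles; "qd": joint speeds; "effort": joint torques, N m; "tcp_pos": TCP position; "ee_rot": TCP orientation; "force": force on the tool from outside, world axes, zero at the start; "moment": the same for the moment, N m; "opening": finger opening in m; "grip_force": force on a finger pad.
Only numpy, scipy, OpenCV 4.12 (cv2) and the standard library are available. Lean on these libraries where they do the work, as an engineer would, in place of code of your own. Each camera call takes 0.05 s, during which the arm holds its last target. There are 200 camera calls.

## Task

Hang the loose steel bracket on the little slotted rack: put both its claws through the upper pair of slots, let them drop behind the uprights, then press the bracket down until it sits fully home and the rack's spring catch snaps shut over it. Press firmly but do not force it (a push of about 15 N is plenty), let go, and leave the carvings and tools on the bench as they are.

Things in the scene. Friction and masses are not known exactly. Their poses are not given: they have to be found in the camera images.
- bracket: loose steel bracket, 0.3 kg, z up. Origin: lower edge of the back plate, mid width, on its back face; x out of that face (claw side), y along the plate. Plate 140 wide, 80 high, 5 thick; window 24 wide at z 6 to 24 leaves a 6 high bar at the bottom. Arm 16 wide, 24 high (z 0 to 24) to x -160, end stop 30 wide, 45 high. Starts standing on the bench, as it will hang
- rack: fixed rack, two slotted uprights at y +55 and -55. Origin: on the bench under the middle of the uprights' front faces (x = 0); x runs back through the rack, away from the bracket's side. Strips 5 thick, 32 wide, channel open behind, tops at z 180. Slots 8 wide, 36 high: upper z 126 to 162, lower z 50 to 86. Foot reaches 20 in front, 12 high. Bracket home: origin at x 0, y 0, z 70, axes parallel
- latch (a joint): spring catch between the uprights: wedge nose 18 wide, 4 mm out of the front plane, flat underside at rack z 77.5, sloping back to z 89. 0 = out, grows (m) as pushed in, up to 8 mm. The bracket's bottom bar rides down over it (push of about 8 to 15 N; its weight alone will not do), then it snaps out into the window, 1.5 mm above the bar
- tab (a point): middle of the top of the flat tab that sits across the bracket's plate (bracket x -2, y 0, z 80; 34 wide in y, 24 in x): the place to press. Have the plate right against the uprights before lowering the claws. Pushing far out on the arm tends to jam the claws
- grip (a point): middle of the bracket's arm (bracket x -80, y 0, z 12), a good place to grasp across y
- claw_left (a point): outer face of the claw at bracket y +55, 2 above its lower end (bracket x 12.5, z 42). Each claw is 4.5 thick in y (3 at the tip): a neck at z 56 to 68 sticks out 6.5, then a lip x 6.5 to 12.5 hangs down from z 68 to z 40, behind the upright once hooked; about 1.5 of fore-aft play, so the arm droops a little. At home the necks rest on the slots' lower ends
- claw_right (a point): the same point on the claw at bracket y -55
- figure_a: bystander: black lacquered figure on a square plinth, 160 high; origin under its middle
- figure_b: bystander: black lacquered figure, 150 high; origin under its middle
- figure_c: bystander: black lacquered figure, 160 high; origin under its middle
- mallet: bystander: wooden mallet lying on the bench, 260 long, 48 thick; origin on the bench under its middle
- chisel_a: bystander: chisel lying on the bench between rack and bracket, 205 long, 23 high; origin on the bench
- chisel_b: bystander: a second chisel, same size
- wax_tin: bystander: low aluminium tin, 64 across, 40 high; origin under its middle
- brush_cup: bystander: empty terracotta cup, 76 across, 95 high, at the far side of the bench; origin under its middle

How it is judged:
By the outcome, as a careful person would: the job done as asked, in the order asked, and still so for the second after the job is handed in, with the robot touching nothing.
It also fails if it takes over 69 s, if anything falls off the work surface, if the arm or the gripper's body presses on something with over 40 N, if the wrist force passes 120 N, or if a joint passes its speed limit or range.

## Working session

There is one attempt and no reset: what is moved stays moved. The work goes in short steps, Python scripts to look and compute and a shell command to move; the robot and the scene stay as the last step left them, time stands still between calls to the robot, and variables do not carry over. Pictures are saved under pics/ and viewed, at most 10 in all, crops included, and the job is handed in when it is done.

```bash
mkdir -p pics; cat > h.py <<'E'
import numpy as np, cv2
from plant import env, eyes
def snap(c,n):
    im=eyes.snapshot(c); cv2.imwrite(f'pics/{n}.png',im[:,:,::-1]); return im
def tips(cam,names):
    for n in names:
        for d in eyes.tip_of(n,cam)[:2]:
            print(cam,n,np.round(d['point'],4),round(d['conf'],2))
def proj(c,X):
    p=eyes.camera_params(c); x=np.array(p['R'])@np.array(X)+np.array(p['t'])
    return np.array([p['fx']*x[0]/x[2]+p['cx'],p['fy']*x[1]/x[2]+p['cy']])
E
python3 - <<'E'
from h import *
a=snap('side','s0');b=snap('top','t0')
for c in('side','top'):
    tips(c,['bracket','rack','grip','tab','claw_left','claw_right'])
tips('top',['figure_a','mallet','chisel_a','wax_tin','brush_cup','latch'])
s=env.state();print(s)
for c in('side','top'):
    p=eyes.camera_params(c);print(c,p)
E
```

```text
side bracket [ 0.6074 -0.2333 -0.0007] 0.95
side rack [ 0.6231  0.1847 -0.002 ] 0.9
side grip [ 0.528  -0.2608  0.0108] 0.88
side tab [ 0.6038 -0.2366  0.0801] 0.63
side claw_left [ 0.5972 -0.1806  0.0423] 0.89
side claw_right [ 0.5482 -0.4559 -0.0015] 0.54
side claw_right [ 6.038e-01 -2.352e-01  3.000e-04] 0.48
top bracket [ 0.6098 -0.2371  0.0024] 0.81
top rack [6.212e-01 1.931e-01 2.000e-04] 0.74
top grip [ 0.53   -0.2675  0.0075] 0.9
top tab [ 0.6008 -0.2401  0.0806] 0.95
top claw_left [ 0.5965 -0.1792  0.0379] 0.83
top claw_right [ 0.6361 -0.2817  0.0437] 0.74
top claw_right [ 5.438e-01 -4.534e-01  5.000e-04] 0.34
top figure_a [ 0.5072  0.4315 -0.0031] 0.84
top figure_a [ 0.5433 -0.4546  0.0013] 0.66
top mallet [ 0.2715  0.3724 -0.0038] 0.8
top mallet [ 0.5259 -0.2676  0.009 ] 0.31
top chisel_a [ 0.3003 -0.3429 -0.0044] 0.79
top chisel_a [ 4.026e-01 -6.000e-03  3.000e-04] 0.74
top wax_tin [ 0.6426 -0.0028  0.0022] 0.94
top wax_tin [ 0.5058  0.4329 -0.0043] 0.47
top brush_cup [0.7805 0.0117 0.0029] 0.91Traceback (most recent call last):
  File "<stdin>", line 5, in <module>
  File "h.py", line 7, in tips
    for d in eyes.tip_of(n,cam)[:2]:
             ~~~~~~~~~~~^^^^^^^
ValueError: it knows: bracket, brush_cup, chisel, claw_left, claw_right, figure, grip, mallet, rack, tab, wax_tin
```

```bash
python3 - <<'E'
from h import *
s=env.state();print(s)
for c in('side','top'):
    p=eyes.camera_params(c);print(c,p)
E
```

```text
{'clock': 0.95, 'qpos': array([ 1.07368094e+00,  2.63096965e-01, -4.83070879e-02,  1.25937149e+00,
        2.93065962e-05,  1.41551470e+00]), 'qd': array([ 0.00033498,  0.0009847 ,  0.0001979 ,  0.00074304, -0.00044165,
       -0.00116371]), 'effort': array([ 1.07901240e-04, -6.37425041e+01,  3.84769177e+01,  1.04642713e-03,
       -2.15399414e-04, -9.20883082e-06]), 'tcp_pos': array([0.17598153, 0.49464096, 0.19957725]), 'ee_rot': array([-5.34337157e-01, -3.09579644e+00, -4.56758160e-05]), 'force': array([-0.34231805,  0.19510177,  0.01591803]), 'moment': array([ 0.05633881, -0.01945553, -0.05705026]), 'grip_force': 0.0, 'opening': 0.08537733601048034}
side {'fx': 553.4435595352799, 'fy': 553.4435595352799, 'cx': 319.025353274591, 'cy': 234.51602092038624, 'R': array([[ 0.79698991, -0.60389456,  0.01088366],
       [-0.45580565, -0.61317725, -0.64517816],
       [ 0.39629319,  0.50923965, -0.76395463]]), 't': array([-0.42213295,  0.28749767,  1.14088298])}
top {'fx': 450.00970097233386, 'fy': 450.00970097233386, 'cx': 316.14598568356615, 'cy': 232.73637945977552, 'R': array([[ 0.02834396, -0.9995954 ,  0.00237936],
       [-0.97638793, -0.02819571, -0.2141766 ],
       [ 0.21415703,  0.00374744, -0.97679206]]), 't': array([-0.01013885,  0.54382884,  1.00746458])}
```

View pics/s0.png

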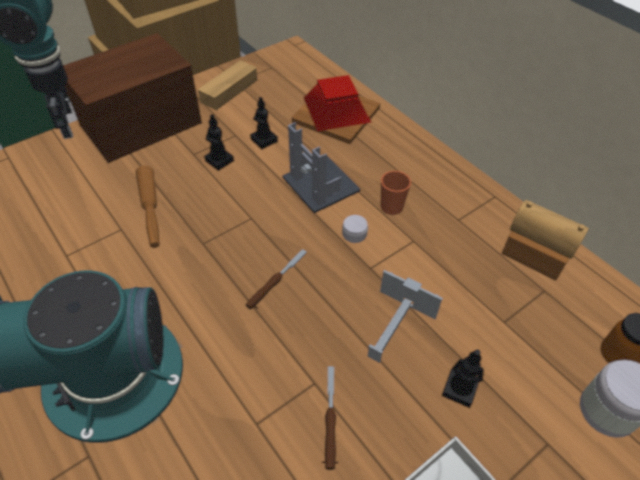

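View pics/t0.png

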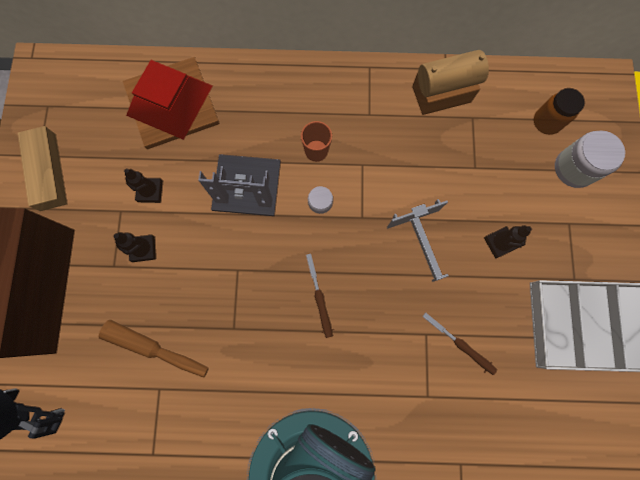

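The side view shows the bracket standing near (410,300) and the rack at (320,175). In the top view the bracket is at (425,235), with its yaw about 20°, and the rack is at (245,185), nearly square to the base. Next I'll zoom in on the rack.

```bash
python3 - <<'E'
from h import *
a=cv2.imread('pics/s0.png')[110:220,265:375];b=cv2.imread('pics/t0.png')[140:230,190:300]
a=cv2.resize(a,(550,550),interpolation=cv2.INTER_CUBIC)[:,:400+150];b=cv2.resize(b,None,fx=5,fy=5,interpolation=cv2.INTER_CUBIC)
cv2.imwrite('pics/c1.png',cv2.resize(b,(770,600)));
cv2.imwrite('pics/c2.png',a)
def unproj(c,uv,z):
    p=eyes.camera_params(c);R=np.array(p['R']);t=np.array(p['t'])
    d=R.T@np.array([(uv[0]-p['cx'])/p['fx'],(uv[1]-p['cy'])/p['fy'],1]);o=-R.T@t
    return o+d*(z-o[2])/d[2]
for uv in[(218,155),(280,158),(275,215),(212,211)]:print(unproj('top',uv,.012).round(4))
E
```

```text
[0.7515 0.2638 0.012 ]
[0.748 0.104 0.012]
[0.5966 0.1096 0.012 ]
[0.6023 0.2676 0.012 ]
```

View pics/c1.png

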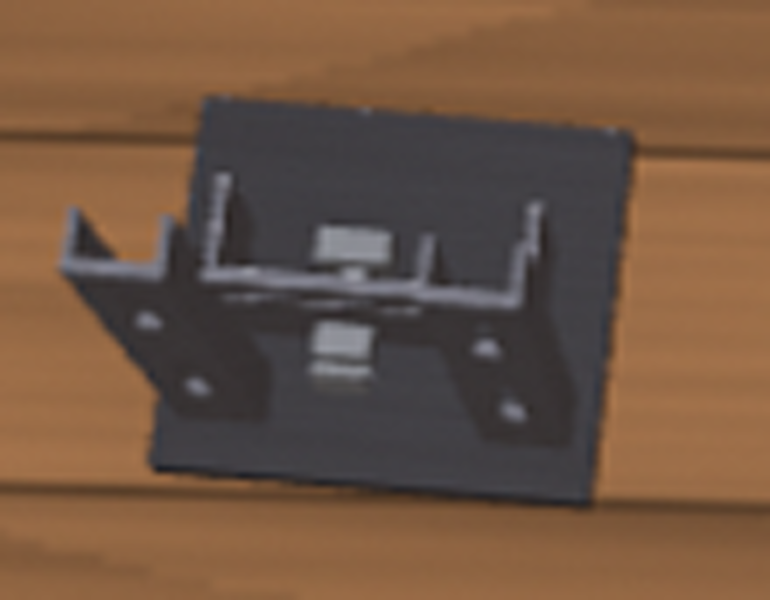

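View pics/c2.png

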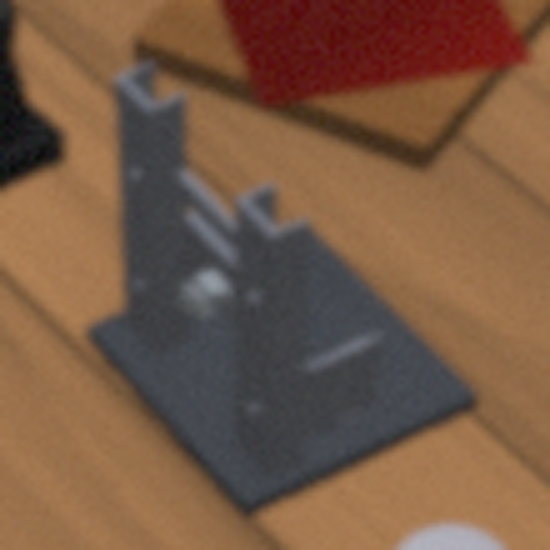

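The crops show the rack front facing the robot. In the top crop the upright tops span (62,268) to (522,303), and the latch nose is at (340,340). Next I'll fit the rack pose.

```bash
cat >> h.py <<'E'
from scipy.optimize import least_squares
def rackpt(p,X):
    c,s=np.cos(p[2]),np.sin(p[2]); return np.array([p[0]+c*X[0]-s*X[1],p[1]+s*X[0]+c*X[1],X[2]])
E
python3 - <<'E'
from h import *
T=lambda u,v:(u/7+190,v/6.667+140)
S=lambda u,v:(u/5+265,v/5+110)
H=.18
tops=[(0,.071,H),(0,.039,H),(0,-.039,H),(0,-.071,H)]
ot=[('top',X,T(*q)) for X,q in zip(tops,[(62,270),(165,276),(418,294),(522,304)])]
ft=[('top',(-.02,None,.012),T(153,468)),('top',(-.02,None,.012),T(590,503))]
os=[('side',X,S(*q)) for X,q in zip(tops,[(118,82),(157,108),(238,197),(279,233)])]
fs=[('side',(-.02,None,.012),S(92,333)),('side',(-.02,None,.012),S(248,503))]
def fit(obs,foot):
    def res(p):
        r=[proj(c,rackpt(p,X))-np.array(q) for c,X,q in obs]
        r+=[proj(c,rackpt(p,(-.02,sg*p[3],.012)))-np.array(q) for (c,_,q),sg in zip(foot,[1,-1]*2)]
        return np.concatenate(r)
    f=least_squares(res,[.62,.19,-.06,.08]);return f.x,np.degrees(f.x[2]),np.round(f.fun,1)
for o,f in((ot,ft),(os,fs),(ot+os,ft+fs)):print(fit(o,f))
E
python3 -m creep '[[[-0.029,-0.030,0,0,100],[-0.029,-0.030,0,0,100],[-0.029,-0.030,0,0,100],[-0.029,-0.030,0,0,100],[-0.029,-0.030,0,0,100]]]' 80
```

```text
(array([ 0.62107525,  0.1890896 , -0.05322382,  0.07852873]), np.float64(-3.049500306259089), array([ 0. ,  0. ,  0.1,  0.3,  0.1,  0.4,  0.1,  0.1, -0.2, -0.4, -0.1,
       -0.6]))
(array([ 0.62392694,  0.18697031, -0.04833907,  0.07579457]), np.float64(-2.769624476382455), array([ 0.1, -1. , -0.8,  0.7,  0.7,  0.4,  0. ,  0.7,  0. , -0.4,  0. ,
       -0.4]))
(array([ 0.62241107,  0.18820792, -0.05159276,  0.07761267]), np.float64(-2.956047542706303), array([ 0.5, -0.5,  0.5, -0.3,  0.5, -0.2,  0.5, -0.5, -0.6, -1.1, -1.6,
        0.6, -0.2,  0.4, -0.9,  0.7,  0.6, -0.8, -0.1, -1.2, -1. , -0.9,
       -0.4,  0. ]))
clock: 1.45
tcp_pos: [0.2626, 0.3033, 0.1997]
ee_rot: [0.533, 3.096, 0.0]
force: [0.6, 0.7, 0.6]
opening: 0.0854
grip_force: 0.0
```

```bash
python3 -m creep '[[[-0.029,-0.030,0,0,100],[-0.029,-0.030,0,0,100],[-0.029,-0.030,0,0,100],[-0.029,-0.030,0,0,100],[-0.029,-0.030,0,0,100]]]'
python3 -m creep '[[[-0.029,-0.030,0,0,100],[-0.029,-0.030,0,0,100],[-0.029,-0.030,0,0,100],[-0.029,-0.030,0,0,100],[-0.029,-0.030,0,0,100]]]'
python3 -m creep '[[[-0.029,-0.030,0,0,100],[-0.029,-0.030,0,0,100],[-0.029,-0.030,0,0,100],[-0.029,-0.030,0,0,100],[-0.029,-0.030,0,0,100]]]'
python3 -m creep '[[[0,0,0,-0.142,100],[0,0,0,-0.142,100],[0,0,0,-0.142,100],[0,0,0,-0.142,100],[0,0,0,-0.142,100]]]'
```

```text
clock: 1.95
tcp_pos: [0.349, 0.1132, 0.1998]
ee_rot: [0.534, 3.095, 0.0]
force: [0.5, 1.2, -0.3]
opening: 0.0855
grip_force: 0.0
clock: 2.45
tcp_pos: [0.4354, -0.077, 0.1997]
ee_rot: [0.535, 3.095, 0.0]
force: [0.9, 0.9, -0.3]
opening: 0.0858
grip_force: 0.0
clock: 2.95
tcp_pos: [0.5218, -0.2668, 0.1996]
ee_rot: [0.535, 3.096, -0.0]
force: [0.3, 0.9, 0.8]
opening: 0.0854
grip_force: 0.0
clock: 3.45
tcp_pos: [0.5213, -0.2651, 0.1995]
ee_rot: [0.584, -3.087, -0.0]
force: [-0.4, 0.2, -0.6]
opening: 0.0855
grip_force: 0.0
```

```bash
python3 -m creep '[[[-0.004,-0.001,0.045,0,100],[-0.004,-0.001,0.045,0,100],[0,0,0.045,0,100],[0,0,0.04,0,100],[0,0,0.018,0,100]]]'
python3 -m creep '[[[0,0,0,0,0],[0,0,0,0,0],[0,0,0,0,0],[0,0,0,0,0],[0,0,0,0,0]]]' 80
```

```text
clock: 3.95
tcp_pos: [0.5279, -0.2629, 0.0032]
ee_rot: [0.575, -3.086, -0.005]
force: [-0.6, -0.3, 0.7]
opening: 0.0852
grip_force: 0.0
clock: 4.45
tcp_pos: [0.5299, -0.2643, 0.0075]
ee_rot: [-0.575, 3.088, -0.002]
force: [-0.4, -0.2, -0.9]
opening: 0.0125
grip_force: 0.0
```

```bash
python3 -m creep '[[[0,0,0,0,0],[0,0,0,0,0],[0,0,0,0,0]]]'
python3 - <<'E'
from h import *
im=eyes.snapshot('side');im2=eyes.snapshot('top')
b=np.hstack([cv2.resize(im[200:400,330:530],(400,400)),cv2.resize(im2[150:350,350:550],(400,400))])
cv2.imwrite('pics/g1.png',b[:,:,::-1])
E
```

```text
clock: 4.75
tcp_pos: [0.5295, -0.264, 0.0066]
ee_rot: [-0.575, 3.088, -0.0]
force: [-0.3, -0.6, 0.6]
opening: -0.0004
grip_force: 0.0
```

View pics/g1.png

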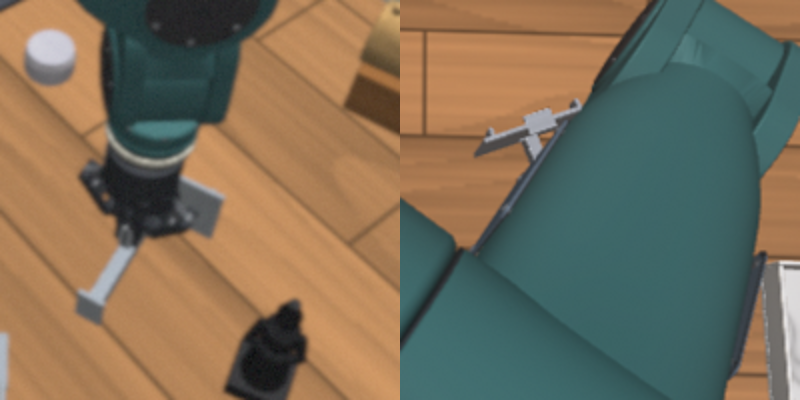

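```bash
python3 - <<'E'
from h import *
for c in('side','top'): tips(c,['bracket','tab','grip','claw_left'])
s=env.state();print(proj('side',s['tcp_pos']),s['tcp_pos'],s['ee_rot'])
print(s['qpos'])
E
```

```text
side bracket [ 0.6036 -0.2366 -0.0015] 0.94
side bracket [ 0.4024 -0.0051 -0.0031] 0.62
side tab [ 0.6021 -0.235   0.0804] 0.6
side grip [ 0.529  -0.2647  0.0097] 0.81
top bracket [ 0.6053 -0.2376  0.0028] 0.68
top tab [ 0.6022 -0.2377  0.0804] 0.72
top claw_left [ 0.5986 -0.1815  0.0398] 0.61
[391.8616742  327.63348632] [ 0.52950979 -0.26403834  0.00659739] [-5.75126910e-01  3.08849130e+00  3.56708425e-06]
[-6.00237153e-01  4.95260779e-01 -2.32707011e-01  8.42823950e-01
  7.78537409e-06 -9.68451952e-01]
```

```bash
python3 - <<'E'
from h import *
im=eyes.snapshot('side')
print(proj('side',[.5295,-.264,.024]),proj('side',[.4595,-.2914,.0]),proj('side',[.4595,-.2914,.045]))
cv2.imwrite('pics/g2.png',cv2.resize(im[260:370,350:460],(600,600),interpolation=cv2.INTER_CUBIC)[:,:,::-1])
E
```

```text
[392.74226476 323.46972241] [375.59481051 355.4846689 ] [377.53813758 345.03967323]
```

View pics/g2.png

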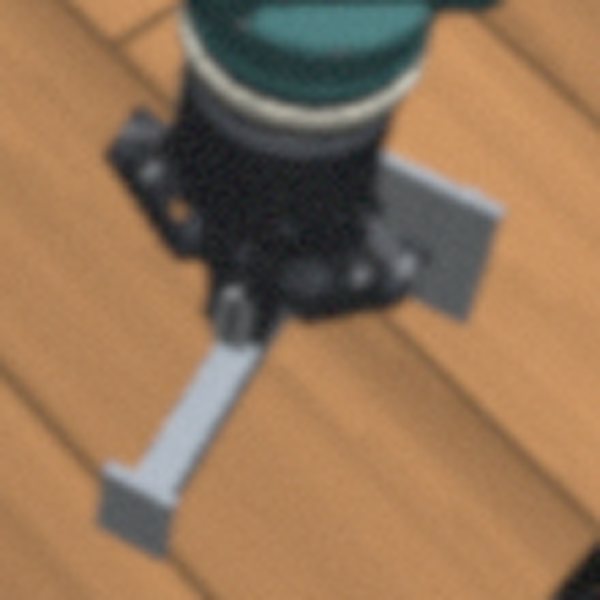

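The crop shows the fingers over the arm at about (235,330), but the opening reads 0. A small lift will show whether the bracket is held.

```bash
python3 -m creep '[[[0,0,-0.01,0,0],[0,0,-0.01,0,0],[0,0,-0.01,0,0],[0,0,0,0,0],[0,0,0,0,0]]]'
python3 - <<'E'
from h import *
print(env.state()['force'])
im=eyes.snapshot('side')
cv2.imwrite('pics/g3.png',cv2.resize(im[260:370,350:460],(600,600),interpolation=cv2.INTER_CUBIC)[:,:,::-1])
E
```

```text
clock: 5.8
tcp_pos: [0.5297, -0.2642, 0.037]
ee_rot: [-0.575, 3.088, -0.001]
force: [0.4, 0.3, 0.1]
opening: -0.0
grip_force: 0.0
[0.35040911 0.25128995 0.13636246]
```

View pics/g3.png

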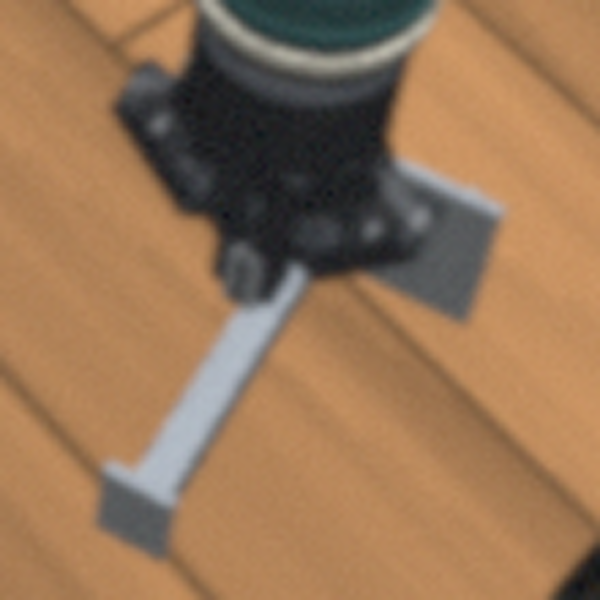

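The bracket was not lifted. The fingertips appear about 20 mm higher in the image than the reported TCP, so they closed just above the arm. I'll open and go lower, watching the force.

```bash
python3 -m creep '[[[0,0,0,0,100],[0,0,0,0,100],[0,0,0,0,100],[0,0,0,0,100],[0,0,0.01,0,100]]]'
python3 -m creep '[[[0,0,0.010,0,100],[0,0,0.01,0,100],[0,0,0.005,0,100],[0,0,0.003,0,100],[0,0,0,0,100]]]'
python3 -m creep '[[[0,0,0.004,0,100],[0,0,0,0,100]]]'
```

```text
clock: 6.35
tcp_pos: [0.5301, -0.2645, 0.0271]
ee_rot: [-0.575, 3.087, -0.002]
force: [-0.5, 0.0, 0.5]
opening: 0.0724
grip_force: 0.0
clock: 6.85
tcp_pos: [0.5293, -0.2639, -0.0019]
ee_rot: [0.575, -3.088, -0.001]
force: [0.1, 0.1, 0.2]
opening: 0.0854
grip_force: 0.0
clock: 7.05
tcp_pos: [0.5294, -0.264, -0.0056]
ee_rot: [0.575, -3.088, -0.0]
force: [0.1, 0.6, -0.7]
opening: 0.0858
grip_force: 0.0
```

```bash
python3 -m creep '[[[0,0,0.005,0,100],[0,0,0,0,40],[0,0,0,0,40],[0,0,0,0,40],[0,0,0,0,40]]]'
python3 -m creep '[[[0,0,0,0,0],[0,0,0,0,0],[0,0,0,0,0],[0,0,0,0,0],[0,0,0,0,0]]]' 80
```

```text
clock: 7.55
tcp_pos: [0.5296, -0.2641, -0.0103]
ee_rot: [-0.575, 3.088, -0.0]
force: [-0.6, -0.0, 1.0]
opening: 0.0343
grip_force: 0.0
clock: 8.05
tcp_pos: [0.5296, -0.2641, -0.01]
ee_rot: [-0.575, 3.088, -0.0]
force: [-1.9, 0.5, 6.5]
opening: 0.0116
grip_force: 78.3
```

```bash
python3 -m creep '[[[0,0,-0.005,0,0],[0,0,-0.015,0,0],[0,0,-0.015,0,0],[0,0,-0.015,0,0],[0,0,0,0,0]]]'
python3 - <<'E'
from h import *
s=env.state();print(s['force'],s['moment'],s['opening'])
im=eyes.snapshot('side')
for c in('side',): tips(c,['bracket','tab','grip','claw_left'])
cv2.imwrite('pics/g4.png',cv2.resize(im[240:370,340:470],(600,600),interpolation=cv2.INTER_CUBIC)[:,:,::-1])
E
```

```text
clock: 8.55
tcp_pos: [0.5303, -0.2646, 0.0412]
ee_rot: [-0.575, 3.087, -0.003]
force: [-0.4, -0.9, -2.9]
opening: 0.0112
grip_force: 78.4
[-0.42132658 -0.85425967 -2.93825287] [-0.10175131  0.07217347 -0.01471496] 0.011219875721690897
side bracket [ 0.6043 -0.2346  0.0493] 0.93
side bracket [6.455e-01 1.000e-04 4.000e-04] 0.73
side tab [ 0.6055 -0.2332  0.1312] 0.79
side grip [ 0.5293 -0.2657  0.0625] 0.97
```

View pics/g4.png

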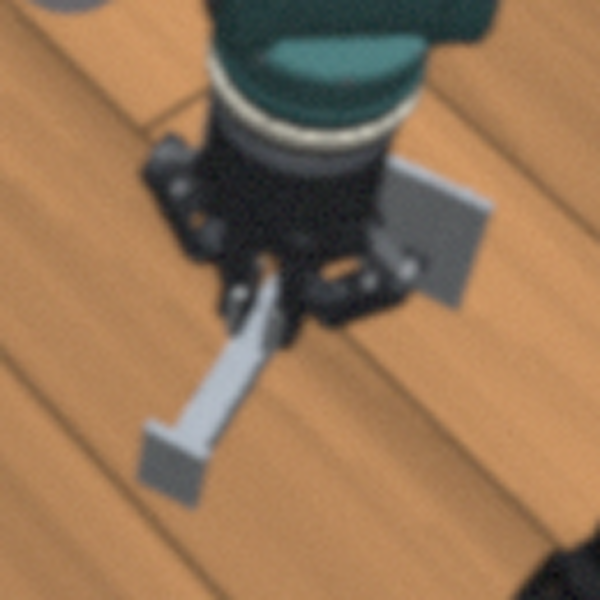

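Held: the weight reads -2.9 N and the bracket rose level by 51 mm, with the arm running from (265,310) to its end stop at (175,465). I'll raise it, twist it to the rack's yaw and carry it to a standoff.

```bash
python3 -m creep '[[[0,0,-0.02,0,0],[0,0,-0.02,0,0],[0,0,-0.018,0.14,0],[0,0,0,0.14,0],[0,0,0,0.14,0]]]'
python3 -m creep '[[[0.005,0.035,0,0,0],[0.005,0.045,0,0,0],[0.005,0.045,0,0,0],[0.005,0.045,0,0,0],[0.005,0.045,0,0,0]]]'
python3 -m creep '[[[0.005,0.045,0,0,0],[0.005,0.045,0,0,0],[0.005,0.045,0,0,0],[0.005,0.045,0,0,0],[0.005,0.030,0,0,0]]]'
python3 -m creep '[[[0.001,0.020,0,0,0],[0,0.012,0,0,0],[0,0,0,0,0],[0,0,0,0,0]]]'
python3 - <<'E'
from h import *
s=env.state();print(s['tcp_pos'],s['force'],s['opening'],np.degrees(np.arctan2(-2*s['ee_rot'][0]*s['ee_rot'][1]/np.pi**2,2*s['ee_rot'][1]**2/np.pi**2-1)))
snap('side','s5');snap('top','t5')
for c in('side','top'): tips(c,['bracket','tab','grip','claw_left','claw_right','rack'])
a=cv2.imread('pics/t5.png')[130:280,160:310];b=cv2.imread('pics/s5.png')[105:255,235:385]
cv2.imwrite('pics/c5.png',np.hstack([cv2.resize(q,(400,400),interpolation=cv2.INTER_CUBIC) for q in(a,b)]))
E
```

```text
clock: 9.3
tcp_pos: [0.5295, -0.2641, 0.0974]
ee_rot: [-0.09, -3.14, -0.0]
force: [-0.3, 0.1, -3.4]
opening: 0.0115
grip_force: 78.6
clock: 9.8
tcp_pos: [0.5149, -0.0463, 0.097]
ee_rot: [-0.082, -3.14, -0.0]
force: [2.1, 0.4, -3.1]
opening: 0.0118
grip_force: 78.7
clock: 10.3
tcp_pos: [0.5007, 0.1656, 0.097]
ee_rot: [-0.079, -3.14, -0.001]
force: [-0.2, -0.4, -4.3]
opening: 0.0114
grip_force: 78.7
clock: 10.7
tcp_pos: [0.5022, 0.1944, 0.0973]
ee_rot: [-0.082, -3.14, 0.001]
force: [0.3, -0.3, -3.1]
opening: 0.0115
grip_force: 78.7
[0.50220243 0.19435243 0.09725874] [ 0.25641695 -0.25609201 -3.08616994] 0.011470697899296419 -2.9784369890704463
side bracket [0.5821 0.1917 0.105 ] 0.71
side tab [0.5836 0.192  0.189 ] 0.7
side grip [0.4993 0.1971 0.1201] 0.56
side claw_left [0.5959 0.2416 0.1494] 0.97
side claw_left [ 0.5481 -0.4523 -0.0027] 0.4
side claw_right [0.5899 0.1335 0.1462] 0.57
side rack [6.202e-01 1.889e-01 1.000e-04] 0.66
side rack [ 0.3019 -0.339  -0.0029] 0.54
top bracket [ 0.3    -0.3426 -0.0021] 0.68
top bracket [0.5831 0.1902 0.1062] 0.59
top tab [0.5826 0.1845 0.1858] 0.65
top grip [0.5021 0.1932 0.1169] 0.77
top grip [ 0.3019 -0.3418 -0.0025] 0.53
top claw_right [0.5901 0.1361 0.1474] 0.78
top claw_right [ 4.027e-01 -8.700e-03 -4.000e-04] 0.51
top rack [0.6216 0.1905 0.0017] 0.84
top rack [0.5775 0.1903 0.1871] 0.59
```

View pics/c5.png

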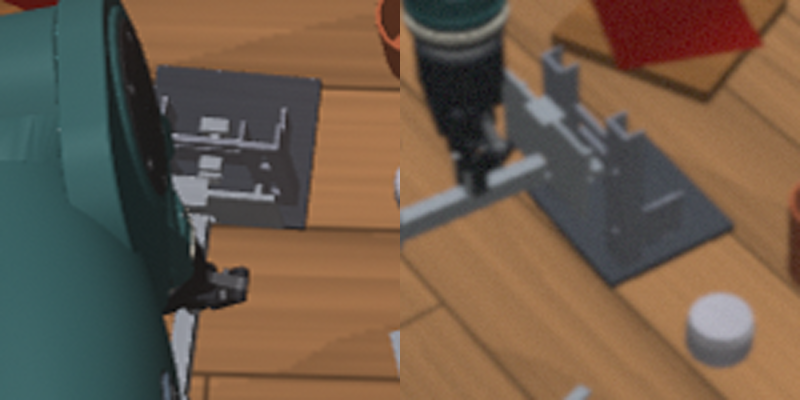

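The top half of the crop shows the plate's right end at (275,195) just in front of the right upright's top at (280,148). The side half shows the claws near the uprights, at the right height. One more zoom will give the lateral offset.

```bash
python3 - <<'E'
from h import *
a=cv2.imread('pics/t5.png')[165:225,225:275];b=cv2.imread('pics/s5.png')[140:200,290:340]
cv2.imwrite('pics/c6.png',np.hstack([cv2.resize(q,(400,480),interpolation=cv2.INTER_CUBIC) for q in(a,b)]))
rk=(.6224,.1882,-.0516)
for n,X in dict(upR_out=(0,-.071,.18),upR_in=(0,-.039,.18),plR_back=(-.04,-.07,.187),plR_front=(-.045,-.07,.187),clawR=(-.0275,-.0573,.175),clawRin=(-.0275,-.0527,.175),tabR=(-.054,-.017,.187)).items():
    t=proj('top',rackpt(rk,X));s=proj('side',rackpt(rk,X))
    print(n,(t-[225,165])*8,(s-[290,140])*8+[400,0])
E
```

```text
upR_out [320.78558734 160.61089639] [639.37922005 138.23936793]
upR_in [201.99430999 151.42498113] [579.20537536  78.15068822]
plR_back [298.33991987 296.16032527] [524.15731502 169.35163866]
plR_front [296.33828656 314.36762179] [509.77404885 175.79592594]
clawR [261.19304799 260.29297348] [536.23396436 159.50828869]
clawRin [244.09984007 258.96382624] [527.68571777 150.74159378]
tabR [ 92.24893736 331.58573851] [386.40491051  85.83199252]
```

View pics/c6.png

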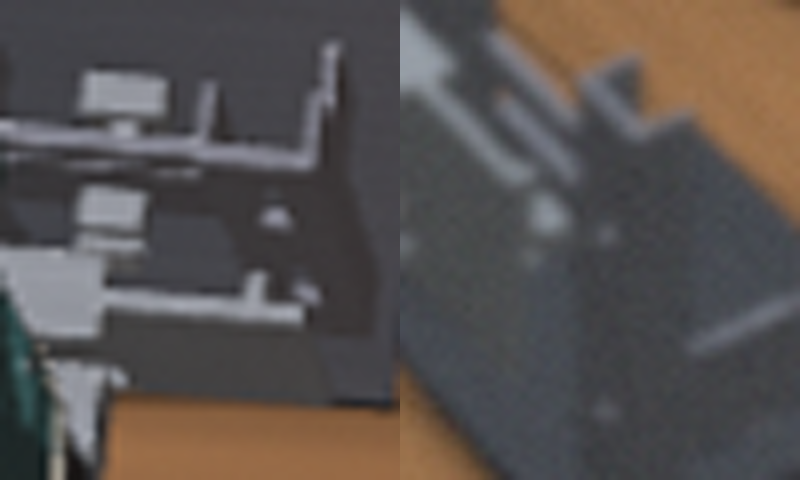

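Top half: the upright's outer corner is at (315,163) against a predicted 321, and the plate end is at (303,322) against 296. So the bracket sits about 2.3 mm too far right, with a gap of about 41 mm. I'll correct that, set the height, and advance.

```bash
python3 -m creep '[[[0,0.0023,0.008,0,0],[0,0,0.008,0,0],[-0.012,0,0,0,0],[-0.012,0,0,0,0],[0,0,0,0,0]]]'
python3 -m creep '[[[-0.003,0,0,0,0],[-0.003,0,0,0,0],[-0.002,0,0,0,0],[-0.002,0,0,0,0],[0,0,0,0,0]]]'
```

```text
clock: 11.9
tcp_pos: [0.5286, 0.1959, 0.0815]
ee_rot: [0.082, 3.139, 0.0]
force: [0.3, 0.5, -2.7]
opening: 0.0109
grip_force: 78.8
clock: 12.4
tcp_pos: [0.5365, 0.1955, 0.0816]
ee_rot: [0.081, 3.14, -0.0]
force: [-0.7, 0.0, -4.0]
opening: 0.0117
grip_force: 78.7
```

```bash
python3 -m creep '[[[-0.002,0,0,0,0],[-0.002,0,0,0,0],[-0.001,0,0,0,0],[0,0,0,0,0]]]'
python3 -m creep '[[[-0.001,0,0,0,0],[-0.001,0,0,0,0],[0,0,0,0,0]]]'
```

```text
clock: 12.8
tcp_pos: [0.5414, 0.1953, 0.0816]
ee_rot: [0.081, 3.14, 0.0]
force: [0.4, -0.1, -3.1]
opening: 0.0114
grip_force: 78.8
clock: 13.1
tcp_pos: [0.5425, 0.1952, 0.0811]
ee_rot: [-0.081, -3.139, -0.0]
force: [-5.1, 1.2, -5.7]
opening: 0.0114
grip_force: 78.3
```

```bash
python3 -m creep '[[[0,0,0.002,0,0],[0,0,0.002,0,0],[0,0,0.001,0,0],[0,0,0,0,0]]]'
python3 -m creep '[[[0,0,0.001,0,0],[0,0,0.001,0,0],[0,0,0,0,0]]]'
```

```text
clock: 13.5
tcp_pos: [0.5426, 0.1952, 0.0765]
ee_rot: [-0.081, -3.139, 0.0]
force: [-7.8, 0.2, 1.3]
opening: 0.0113
grip_force: 79.6
clock: 13.8
tcp_pos: [0.5422, 0.1952, 0.0745]
ee_rot: [-0.081, -3.139, -0.0]
force: [-9.6, 1.3, 2.7]
opening: 0.0114
grip_force: 79.5
```

```bash
python3 -m creep '[[[0.0003,0,0.001,0,0],[0,0,0.001,0,0],[0,0,0,0,0]]]'
python3 -m creep '[[[0.0003,0,0.001,0,0],[0,0,0.001,0,0],[0,0,0,0,0]]]'
```

```text
clock: 14.1
tcp_pos: [0.5418, 0.1952, 0.0725]
ee_rot: [-0.081, -3.139, -0.0]
force: [-10.0, 0.7, 2.8]
opening: 0.0113
grip_force: 79.1
clock: 14.4
tcp_pos: [0.5414, 0.1952, 0.0705]
ee_rot: [-0.081, -3.139, -0.0]
force: [-11.0, 1.0, 3.2]
opening: 0.0114
grip_force: 78.4
```

```bash
python3 -m creep '[[[0.0005,0,0.001,0,0],[0.0005,0,0.001,0,0],[0,0,0,0,0]]]'
python3 -m creep '[[[0,0,0,0,30],[0,0,0,0,60],[0,0,0,0,80],[0,0,0,0,80],[0,0,0,0,80]]]'
python3 - <<'E'
from h import *
snap('side','s7');snap('top','t7')
for c in('side','top'): tips(c,['bracket','tab','grip','claw_left'])
E
```

```text
clock: 14.7
tcp_pos: [0.5414, 0.1952, 0.0688]
ee_rot: [-0.081, -3.14, -0.0]
force: [-6.4, -0.8, 3.8]
opening: 0.0114
grip_force: 78.5
clock: 15.2
tcp_pos: [0.5419, 0.1952, 0.0686]
ee_rot: [0.081, 3.14, 0.0]
force: [-0.2, 1.0, -0.2]
opening: 0.0683
grip_force: 0.0
side bracket [0.6242 0.1928 0.085 ] 0.85
side tab [0.5782 0.1946 0.1543] 0.63
side grip [0.5455 0.1939 0.0532] 0.93
side grip [ 0.7802  0.0087 -0.0037] 0.73
side claw_left [0.6125 0.2444 0.1293] 0.64
top bracket [0.6244 0.1897 0.0887] 0.68
top bracket [0.5762 0.1901 0.1549] 0.17
top tab [0.5742 0.1895 0.156 ] 0.82
top tab [ 0.5463 -0.4506  0.0039] 0.74
top grip [0.5457 0.1914 0.0536] 0.78
top claw_left [ 0.4033 -0.006   0.0009] 0.29
```

The nets show the bracket tipped: origin z about 0.087, tab out at x 0.576. The bar stuck on the catch before the lips had hooked, and the bracket then pivoted out, so it now rests on its arm end, pitched about 33°. To recover, I'll back off, regrasp further out along the arm, and set it flat on the bench.

```bash
python3 -m creep '[[[0.011,0,0,0,90],[0.011,0,0,0,90],[0,0,0,0,90],[0,0,0.015,0,90],[0,0,0.015,0,90]]]'
python3 - <<'E'
from h import *
snap('side','s8');snap('top','t8')
for c in('side','top'): tips(c,['bracket','tab','grip'])
E
```

```text
clock: 16.2
tcp_pos: [0.5199, 0.1965, 0.0387]
ee_rot: [0.081, 3.139, 0.0]
force: [-0.8, 0.2, -0.6]
opening: 0.0768
grip_force: 0.0
side tab [0.5825 0.195  0.1544] 0.8
side grip [0.5466 0.1978 0.0535] 0.64
side grip [ 0.4009 -0.0044 -0.0046] 0.2
top bracket [0.6222 0.1878 0.0864] 0.76
top bracket [0.5783 0.187  0.1538] 0.29
top tab [0.5758 0.1913 0.1523] 0.96
top grip [0.548  0.1929 0.0521] 0.64
```

```bash
python3 -m creep '[[[0,0,0.015,0,90],[0,0,0.012,0,90],[0,0,0,0,40],[0,0,0,0,20],[0,0,0,0,0]]]' 60
python3 -m creep '[[[0,0,0,0,0],[0,0,0,0,0],[0,0,0,0,0],[0,0,0,0,0],[0,0,0,0,0]]]'
python3 -m creep '[[[0.003,0,-0.003,0,0],[0.01,0,0,0,0],[0.02,0,0,0,0],[0.02,0,0,0,0],[0,0,0,0,0]]]'
python3 - <<'E'
from h import *
snap('side','s9');snap('top','t9')
for c in('side','top'): tips(c,['bracket','tab','grip'])
E
```

```text
clock: 17.1
tcp_pos: [0.52, 0.1964, 0.0121]
ee_rot: [0.081, 3.14, 0.0]
force: [-0.7, -0.2, 0.2]
opening: 0.0341
grip_force: 0.0
clock: 17.6
tcp_pos: [0.52, 0.1963, 0.012]
ee_rot: [0.082, 3.14, -0.0]
force: [-0.8, -2.7, 6.7]
opening: 0.0137
grip_force: 59.0
clock: 18.1
tcp_pos: [0.4632, 0.199, 0.0143]
ee_rot: [-0.08, -3.138, 0.001]
force: [0.2, -0.7, -4.0]
opening: 0.0135
grip_force: 58.7
side bracket [0.5663 0.194  0.0841] 0.74
side tab [0.5263 0.198  0.1567] 0.89
side grip [0.4872 0.1988 0.0539] 0.71
top bracket [0.5708 0.191  0.0899] 0.78
top tab [0.5208 0.1957 0.157 ] 0.94
top grip [0.4921 0.1966 0.055 ] 0.82
```

```bash
python3 -m creep '[[[0.015,0,0,0,0],[0.015,0,0,0,0],[0,0,0.003,0,0],[0,0,0.003,0,0],[0,0,0.003,0,0]]]' 25
python3 -m creep '[[[0,0,0.003,0,0],[0,0,0.003,0,0],[0,0,0.003,0,0],[0,0,0.002,0,0],[0,0,0,0,0]]]'
python3 - <<'E'
from h import *
snap('side','s10');snap('top','t10')
for c in('side','top'): tips(c,['bracket','tab','grip'])
E
```

```text
clock: 19.0
tcp_pos: [0.4405, 0.201, 0.0066]
ee_rot: [0.082, 3.135, 0.001]
force: [10.1, -3.4, 14.9]
opening: 0.0137
grip_force: 61.6
clock: 19.5
tcp_pos: [0.4413, 0.2012, -0.0043]
ee_rot: [0.082, 3.134, 0.002]
force: [9.2, 0.0, 10.1]
opening: 0.0136
grip_force: 63.0
side tab [0.5274 0.1997 0.1174] 0.69
side tab [0.5482 0.1998 0.0383] 0.69
side grip [0.464  0.202  0.0296] 0.73
top bracket [0.5528 0.1943 0.0391] 0.81
top bracket [0.6226 0.1919 0.0024] 0.28
top tab [0.5247 0.1931 0.1152] 0.69
top grip [0.4658 0.1965 0.03  ] 0.79
top grip [ 0.3008 -0.3426 -0.003 ] 0.36
```

```bash
python3 -m creep '[[[0,0,0.002,0,0],[0,0,0.002,0,0],[0,0,0.001,0,0],[0,0,0,0,0]]]'
python3 -m creep '[[[0,0,0,0,20],[0,0,0,0,40],[0,0,0,0,60],[0,0,0,0,60],[0,0,0,0,60]]]'
python3 - <<'E'
from h import *
snap('side','s11');snap('top','t11')
for c in('side','top'): tips(c,['bracket','tab','grip','claw_left','claw_right'])
E
```

```text
clock: 20.3
tcp_pos: [0.4406, 0.2012, -0.0095]
ee_rot: [0.082, 3.135, 0.002]
force: [6.5, 0.5, 8.0]
opening: 0.0139
grip_force: 63.3
clock: 20.8
tcp_pos: [0.4368, 0.2007, -0.0105]
ee_rot: [-0.081, -3.14, 0.0]
force: [-0.4, -0.1, -0.7]
opening: 0.0516
grip_force: 0.0
side bracket [0.5473 0.1949 0.    ] 0.59
side bracket [0.5468 0.198  0.0807] 0.42
side tab [0.5466 0.1961 0.0839] 0.61
side tab [0.777  0.0094 0.0009] 0.23
side grip [0.465  0.2018 0.0115] 0.75
side claw_left [0.5592 0.2443 0.0445] 0.61
side claw_right [0.5566 0.1349 0.0424] 0.67
top bracket [0.5496 0.1931 0.002 ] 0.97
top tab [0.5426 0.1915 0.0798] 0.88
top tab [7.768e-01 1.110e-02 7.000e-04] 0.27
top grip [0.4656 0.1983 0.0132] 0.74
top claw_right [0.5552 0.1397 0.0454] 0.93
```

It stands flat again, origin about (0.548, 0.194). I'll regrasp closer to the plate with 120 N, lift, and measure.

```bash
python3 -m creep '[[[-0.02,0,0,0,60],[-0.02,0,0,0,60],[-0.006,0,0,0,60],[0,0,0,0,30],[0,0,0,0,0]]]' 120
python3 -m creep '[[[0,0,0,0,0],[0,0,0,0,0],[0,0,0,0,0],[0,0,0,0,0],[0,0,0,0,0]]]'
python3 -m creep '[[[0,0,-0.003,0,0],[0,0,-0.03,0,0],[0,0,-0.04,0,0],[0,0,-0.029,0,0],[0,0,0,0,0]]]'
python3 - <<'E'
from h import *
print(env.state()['moment'])
snap('side','s12');snap('top','t12')
for c in('side','top'): tips(c,['bracket','tab','grip','claw_left','claw_right'])
E
```

```text
clock: 21.9
tcp_pos: [0.4818, 0.1982, -0.0106]
ee_rot: [-0.081, -3.139, 0.0]
force: [-0.2, 0.5, -0.0]
opening: 0.023
grip_force: 0.0
clock: 22.4
tcp_pos: [0.4818, 0.1983, -0.01]
ee_rot: [-0.081, -3.14, 0.0]
force: [-2.6, -0.6, 7.4]
opening: 0.0094
grip_force: 118.2
clock: 22.9
tcp_pos: [0.4841, 0.1988, 0.095]
ee_rot: [0.081, 3.136, 0.002]
force: [0.6, 0.4, -4.1]
opening: 0.009
grip_force: 118.3
[ 0.028649    0.04032027 -0.03896889]
side bracket [0.551  0.1964 0.1059] 0.58
side bracket [ 0.5472 -0.4546 -0.0008] 0.15
side tab [0.5484 0.1963 0.1843] 0.95
side grip [ 0.6509  0.4305 -0.0073] 0.68
side grip [0.4658 0.2012 0.1144] 0.65
side claw_right [0.5586 0.1344 0.1441] 0.84
top bracket [0.5515 0.1936 0.1079] 0.76
top tab [0.5418 0.1917 0.1821] 0.95
top grip [0.4662 0.1986 0.1117] 0.84
top claw_right [0.5596 0.1393 0.1456] 0.69
```

```bash
python3 -m creep '[[[0,0,0.006,0,0],[0,0,0.005,0,0],[-0.02,0,0,0,0],[-0.02,0,0,0,0],[0,0,0,0,0]]]'
python3 -m creep '[[[-0.01,0,0,0,0],[-0.004,0,0,0,0],[-0.004,0,0,0,0],[-0.003,0,0,0,0],[0,0,0,0,0]]]'
```

```text
clock: 24.0
tcp_pos: [0.5247, 0.196, 0.0799]
ee_rot: [0.082, 3.14, 0.0]
force: [-0.6, -0.5, -2.7]
opening: 0.0093
grip_force: 118.3
clock: 24.5
tcp_pos: [0.5439, 0.1951, 0.0806]
ee_rot: [0.081, 3.14, 0.0]
force: [0.1, 0.1, -3.7]
opening: 0.0093
grip_force: 118.3
```

```bash
python3 -m creep '[[[-0.002,0,0,0,0],[-0.002,0,0,0,0],[-0.002,0,0,0,0],[0,0,0,0,0]]]'
python3 -m creep '[[[-0.002,0,0,0,0],[-0.002,0,0,0,0],[0,0,0,0,0]]]'
python3 -m creep '[[[-0.001,0,0,0,0],[-0.001,0,0,0,0],[0,0,0,0,0]]]'
```

```text
clock: 24.9
tcp_pos: [0.55, 0.1948, 0.0806]
ee_rot: [0.082, 3.14, -0.0]
force: [0.9, -0.2, -3.1]
opening: 0.0094
grip_force: 118.3
clock: 25.2
tcp_pos: [0.554, 0.1946, 0.0805]
ee_rot: [0.081, 3.14, 0.0]
force: [-0.1, -0.1, -3.9]
opening: 0.0096
grip_force: 118.3
clock: 25.5
tcp_pos: [0.5558, 0.1945, 0.0806]
ee_rot: [0.081, 3.14, 0.0]
force: [-0.4, 0.2, -3.9]
opening: 0.0096
grip_force: 118.3
```

```bash
python3 -m creep '[[[-0.001,0,0,0,0],[0,0,0,0,0]]]'
python3 -m creep '[[[-0.001,0,0,0,0],[0,0,0,0,0]]]'
python3 -m creep '[[[-0.001,0,0,0,0],[0,0,0,0,0]]]'
```

```text
clock: 25.7
tcp_pos: [0.5567, 0.1945, 0.0806]
ee_rot: [-0.081, -3.141, 0.0]
force: [0.3, -0.5, -3.1]
opening: 0.0096
grip_force: 118.3
clock: 25.9
tcp_pos: [0.5577, 0.1944, 0.0805]
ee_rot: [-0.081, -3.14, 0.0]
force: [-0.3, -0.0, -4.0]
opening: 0.0095
grip_force: 118.3
clock: 26.1
tcp_pos: [0.5584, 0.1945, 0.0804]
ee_rot: [-0.081, -3.14, -0.0]
force: [-2.1, 1.1, -3.9]
opening: 0.0091
grip_force: 118.3
```

```bash
python3 -m creep '[[[0.0017,0,0.001,0,0],[0,0,0.002,0,0],[0,0,0.001,0,0],[0,0,0,0,0]]]'
python3 -m creep '[[[0,0,0.001,0,0],[0,0,0.001,0,0],[0,0,0,0,0]]]'
```

```text
clock: 26.5
tcp_pos: [0.557, 0.1944, 0.0764]
ee_rot: [-0.081, -3.141, 0.0]
force: [0.9, -0.3, -3.3]
opening: 0.0092
grip_force: 118.3
clock: 26.8
tcp_pos: [0.5566, 0.1944, 0.0745]
ee_rot: [-0.081, -3.14, 0.0]
force: [-2.9, -0.4, -0.7]
opening: 0.0094
grip_force: 118.9
```

```bash
python3 -m creep '[[[-0.0003,0,0.001,0,0],[0,0,0,0,0]]]'
python3 -m creep '[[[-0.0003,0,0.001,0,0],[0,0,0,0,0]]]'
python3 -m creep '[[[0,0,0.001,0,0],[0,0,0,0,0]]]'
```

```text
clock: 27.0
tcp_pos: [0.5566, 0.1944, 0.0735]
ee_rot: [-0.081, -3.139, 0.0]
force: [-6.5, -1.0, 1.6]
opening: 0.0093
grip_force: 119.2
clock: 27.2
tcp_pos: [0.5568, 0.1944, 0.0725]
ee_rot: [-0.081, -3.139, 0.0]
force: [-6.4, -0.5, 1.7]
opening: 0.0097
grip_force: 119.2
clock: 27.4
tcp_pos: [0.5567, 0.1944, 0.0715]
ee_rot: [-0.081, -3.139, 0.0]
force: [-7.4, -0.6, 3.6]
opening: 0.0094
grip_force: 119.0
```

```bash
python3 -m creep '[[[0.001,0,0,0,0],[0,0,0,0,0]]]'
python3 -m creep '[[[0.001,0,0,0,0],[0,0,0,0,0]]]'
python3 - <<'E'
from h import *
snap('side','s13');snap('top','t13')
for c in('side','top'): tips(c,['bracket','tab','grip','claw_left','claw_right'])
E
```

```text
clock: 27.6
tcp_pos: [0.556, 0.1945, 0.0717]
ee_rot: [-0.081, -3.14, 0.0]
force: [-7.1, -0.7, 2.4]
opening: 0.0094
grip_force: 118.8
clock: 27.8
tcp_pos: [0.5558, 0.1945, 0.0718]
ee_rot: [0.081, 3.14, 0.0]
force: [-2.2, -1.8, 0.1]
opening: 0.0095
grip_force: 118.5
side bracket [0.626  0.133  0.1295] 0.66
side bracket [ 0.6535  0.4317 -0.006 ] 0.56
side tab [0.5419 0.2005 0.0914] 0.2
side grip [0.5386 0.1977 0.0911] 0.64
side grip [0.6192 0.1921 0.1662] 0.45
side claw_left [0.6359 0.2443 0.1297] 0.82
side claw_left [ 6.438e-01 -2.200e-03  4.000e-04] 0.61
side claw_right [0.627  0.1319 0.1277] 0.84
side claw_right [ 0.3993 -0.0019 -0.0041] 0.48
top bracket [0.6233 0.1889 0.0877] 0.93
top tab [0.6107 0.1893 0.167 ] 0.7
top grip [0.5409 0.1945 0.0925] 0.58
top claw_right [0.6268 0.1341 0.1319] 0.97
```

The bar is stuck on the catch near z 87 and the arm is slipping in the pads. The nets show about 6° of tilt, so the claws are not hooked. Pushing from the arm is the wrong lever. I'll go back to the bench and regrasp at the tab, closing along x, so that the push goes straight down over the catch.

```bash
python3 -m creep '[[[0,0,-0.003,0,0],[0.003,0,0,0,0],[0.005,0,0,0,0],[0.01,0,0,0,0],[0.015,0,0,0,0]]]'
python3 -m creep '[[[0.02,0,0,0,0],[0.02,0,0,0,0],[0.006,0,0.02,0,0],[0,0,0.03,0,0],[0,0,0.02,0,0]]]'
python3 -m creep '[[[0,0,0.006,0,0],[0,0,0.004,0,0],[0,0,0.003,0,0],[0,0,0,0,0]]]' 40
python3 - <<'E'
from h import *
print(env.state()['qpos'])
E
```

```text
clock: 28.9
tcp_pos: [0.5217, 0.1962, 0.0742]
ee_rot: [-0.082, -3.14, 0.0]
force: [0.1, -0.0, -3.5]
opening: 0.0095
grip_force: 118.3
clock: 29.4
tcp_pos: [0.4748, 0.1985, 0.0033]
ee_rot: [-0.081, -3.139, 0.0]
force: [-0.4, -0.3, -3.4]
opening: 0.0094
grip_force: 118.2
clock: 29.8
tcp_pos: [0.4769, 0.1987, -0.008]
ee_rot: [0.081, 3.14, 0.0]
force: [-0.1, -0.9, -2.5]
opening: 0.0095
grip_force: 118.3
[ 2.36887674e-01  4.04766673e-01 -4.49989499e-01  7.15442551e-01
  4.42774088e-06  2.88685389e-01]
```

```bash
python3 -m creep '[[[0,0,0.002,0,0],[0,0,0,0,0],[0,0,0,0,30],[0,0,0,0,60],[0,0,0,0,60]]]'
python3 -m creep '[[[0,0,0,0,60],[0,0,-0.045,0,60],[0,0,-0.045,0,60],[0,0,-0.045,0.143,60],[0,0,-0.04,0.143,60]]]'
python3 -m creep '[[[0,0,0,0.143,60],[0,0,0,0.143,60],[0,0,0,0.143,60],[0,0,0,0.143,60],[0,0,0,0.143,60]]]'
python3 -m creep '[[[0,0,0,0.143,60],[0,0,0,0.143,60],[0,0,0,0.143,60],[0,0,0,0.141,60],[0,0,0,0,60]]]'
python3 - <<'E'
from h import *
s=env.state();print(s['tcp_pos'])
from scipy.spatial.transform import Rotation as Ro
print(Ro.from_rotvec(s['ee_rot']).as_matrix().round(4))
snap('side','s14');snap('top','t14')
for c in('side','top'): tips(c,['bracket','tab','grip','claw_left','claw_right'])
E
```

```text
clock: 30.3
tcp_pos: [0.4768, 0.1986, -0.0102]
ee_rot: [0.081, 3.14, 0.0]
force: [0.4, 0.6, -0.1]
opening: 0.0508
grip_force: 0.0
clock: 30.8
tcp_pos: [0.4766, 0.1986, 0.167]
ee_rot: [0.536, 3.094, 0.001]
force: [0.6, 0.0, -0.7]
opening: 0.0513
grip_force: 0.0
clock: 31.3
tcp_pos: [0.4766, 0.1986, 0.1646]
ee_rot: [1.586, 2.712, -0.0]
force: [0.4, 0.0, -0.6]
opening: 0.0511
grip_force: 0.0
clock: 31.8
tcp_pos: [0.4766, 0.1986, 0.1646]
ee_rot: [-2.281, -2.16, 0.0]
force: [-0.8, -0.3, -0.5]
opening: 0.0513
grip_force: 0.0
[0.47664511 0.19858074 0.16457564]
[[ 0.0543  0.9985 -0.    ]
 [ 0.9985 -0.0543 -0.    ]
 [-0.     -0.     -1.    ]]
side bracket [ 5.409e-01  1.969e-01 -5.000e-04] 0.84
side tab [0.5427 0.1978 0.0793] 0.58
side grip [0.461  0.2007 0.0129] 0.92
side grip [ 0.2716  0.3708 -0.0045] 0.55
side claw_left [0.5543 0.2453 0.0442] 0.77
side claw_right [0.5511 0.1356 0.043 ] 0.97
side claw_right [ 6.424e-01 -1.900e-03  5.000e-04] 0.52
top bracket [0.5444 0.1937 0.0034] 0.71
top bracket [0.5607 0.2486 0.0395] 0.7
top tab [0.5367 0.1937 0.0809] 0.68
top grip [0.5377 0.1932 0.0796] 0.4
top claw_left [0.5583 0.2471 0.0412] 0.63
top claw_right [0.5511 0.138  0.0432] 0.85
```

```bash
python3 -m creep '[[[0,0.032,0,0,60],[0,0.0325,0,0,60],[0,0,0.04,0,60],[0,0,0.03,0,60],[0,0,0.02,0,60]]]'
python3 -m creep '[[[0,0,0.01,0,60],[0,0,0.007,0,60],[0,0,0.005,0,60],[0,0,0,0,60]]]'
python3 -m creep '[[[0,0,0,0,40],[0,0,0,0,20],[0,0,0,0,0],[0,0,0,0,0],[0,0,0,0,0]]]' 120
```

```text
clock: 32.9
tcp_pos: [0.5404, 0.195, 0.0724]
ee_rot: [-2.278, -2.162, 0.003]
force: [0.4, 1.0, -1.0]
opening: 0.0512
grip_force: 0.0
clock: 33.3
tcp_pos: [0.5413, 0.1953, 0.0527]
ee_rot: [2.278, 2.163, 0.0]
force: [-1.4, -0.3, 0.4]
opening: 0.0513
grip_force: 0.0
clock: 33.8
tcp_pos: [0.5412, 0.1953, 0.0527]
ee_rot: [2.278, 2.163, 0.0]
force: [0.2, 0.0, -0.6]
opening: 0.0002
grip_force: 0.0
```

It shut without touching, so the true tip is even higher than I thought. That also explains the weak arm grasps, which held only the top few mm. I'll touch the tab with closed fingers to calibrate the tip height.

```bash
python3 -m creep '[[[0,0,0.001,0,0],[0,0,0.001,0,0],[0,0,0,0,0]]]'
python3 -m creep '[[[0,0,0.001,0,0],[0,0,0.001,0,0],[0,0,0,0,0]]]'
python3 -m creep '[[[0,0,0.001,0,0],[0,0,0.001,0,0],[0,0,0,0,0]]]'
```

```text
clock: 34.1
tcp_pos: [0.541, 0.1952, 0.0504]
ee_rot: [-2.278, -2.163, 0.0]
force: [0.9, -0.2, -0.5]
opening: -0.0002
grip_force: 0.0
clock: 34.4
tcp_pos: [0.5411, 0.1952, 0.0485]
ee_rot: [-2.278, -2.163, 0.0]
force: [-0.9, 0.3, 0.3]
opening: 0.0
grip_force: 0.0
clock: 34.7
tcp_pos: [0.5424, 0.1952, 0.0482]
ee_rot: [2.277, 2.161, 0.004]
force: [-3.7, -2.4, 20.3]
opening: -0.0002
grip_force: 10.3
```

```bash
python3 -m creep '[[[0,0,-0.02,0,60],[0,0,0,0,60],[0,0,0,0,60],[0,0,0,0,60],[0,0,0.01,0,60]]]'
python3 -m creep '[[[0,0,0.006,0,60],[0,0,0.006,0,60],[0,0,0.006,0,60],[0,0,0.005,0,60],[0,0,0,0,60]]]'
python3 -m creep '[[[0,0,0,0,40],[0,0,0,0,20],[0,0,0,0,0],[0,0,0,0,0],[0,0,0,0,0]]]' 120
```

```text
clock: 35.2
tcp_pos: [0.5415, 0.1953, 0.0566]
ee_rot: [2.278, 2.163, 0.001]
force: [0.3, -0.8, -0.4]
opening: 0.0512
grip_force: 0.0
clock: 35.7
tcp_pos: [0.5407, 0.1951, 0.0328]
ee_rot: [-2.278, -2.162, 0.002]
force: [-0.5, 0.6, 0.8]
opening: 0.0512
grip_force: 0.0
clock: 36.2
tcp_pos: [0.5413, 0.1953, 0.0343]
ee_rot: [2.278, 2.163, 0.001]
force: [-1.4, -1.3, 6.6]
opening: 0.0196
grip_force: 117.3
```

```bash
python3 -m creep '[[[0,0,-0.004,0,0],[0,0,-0.02,0,0],[0,0,-0.03,0,0],[0,0,-0.003,0,0],[0,0,0,0,0]]]'
python3 - <<'E'
from h import *
s=env.state();print(s['tcp_pos'],s['force'])
snap('side','s15');snap('top','t15')
for c in('side','top'): tips(c,['bracket','tab','grip','claw_left','claw_right'])
E
```

```text
clock: 36.7
tcp_pos: [0.5415, 0.1953, 0.0909]
ee_rot: [2.278, 2.162, 0.002]
force: [-0.0, 0.1, -4.7]
opening: 0.0196
grip_force: 118.1
[0.54150771 0.19534381 0.09090805] [-0.04371084  0.0559347  -4.71462464]
side bracket [0.5456 0.1978 0.0567] 0.68
side tab [0.5423 0.1941 0.1382] 0.96
side grip [0.4611 0.199  0.0692] 0.95
side claw_left [0.5579 0.2478 0.0975] 0.73
side claw_left [0.4608 0.2027 0.0715] 0.25
side claw_right [0.5536 0.1379 0.0983] 0.97
top bracket [0.5452 0.1945 0.0559] 0.93
top tab [0.5361 0.193  0.1355] 0.7
top grip [0.4625 0.197  0.0667] 0.59
top claw_left [ 0.405  -0.006   0.0011] 0.4
top claw_left [0.7797 0.0123 0.0015] 0.21
top claw_right [0.5501 0.1414 0.101 ] 0.88
top claw_right [0.5407 0.1931 0.1359] 0.54
```

```bash
python3 -m creep '[[[0,0,-0.02,0,0],[0,0,-0.0153,0,0],[0,0.02,0,0,0],[0,0.02,0,0,0],[0,0.01,0,0,0]]]'
python3 -m creep '[[[0,0.006,0,0,0],[0,0.004,0,0,0],[0,0.003,0,0,0],[0,0.002,0,0,0],[0,0,0,0,0]]]'
python3 -m creep '[[[0,0.002,0,0,0],[0,0.002,0,0,0],[0,0.002,0,0,0],[0,0,0,0,0]]]'
```

```text
clock: 37.8
tcp_pos: [0.5923, 0.1925, 0.1258]
ee_rot: [2.279, 2.162, 0.001]
force: [0.1, -0.8, -2.7]
opening: 0.02
grip_force: 118.3
clock: 38.3
tcp_pos: [0.6059, 0.1919, 0.1259]
ee_rot: [2.278, 2.163, -0.0]
force: [-0.7, 0.5, -3.2]
opening: 0.0196
grip_force: 118.3
clock: 38.7
tcp_pos: [0.6122, 0.1915, 0.1258]
ee_rot: [2.279, 2.163, 0.0]
force: [-0.4, 0.1, -4.2]
opening: 0.0198
grip_force: 118.3
```

```bash
python3 -m creep '[[[0,0.002,0,0,0],[0,0.002,0,0,0],[0,0,0,0,0]]]'
python3 -m creep '[[[0,0.001,0,0,0],[0,0.001,0,0,0],[0,0,0,0,0]]]'
python3 -m creep '[[[0,0.001,0,0,0],[0,0,0,0,0]]]'
```

```text
clock: 39.0
tcp_pos: [0.6162, 0.1913, 0.1258]
ee_rot: [-2.279, -2.163, 0.0]
force: [-0.1, 0.0, -3.5]
opening: 0.0197
grip_force: 118.3
clock: 39.3
tcp_pos: [0.6181, 0.1912, 0.1258]
ee_rot: [-2.278, -2.163, 0.0]
force: [-0.5, 0.0, -2.8]
opening: 0.0201
grip_force: 118.3
clock: 39.5
tcp_pos: [0.6191, 0.1912, 0.1259]
ee_rot: [2.278, 2.163, -0.0]
force: [-0.4, 0.0, -3.5]
opening: 0.0197
grip_force: 118.3
```

```bash
python3 -m creep '[[[0,0.001,0,0,0],[0,0,0,0,0]]]'
python3 -m creep '[[[0,0.001,0,0,0],[0,0,0,0,0]]]'
python3 -m creep '[[[0,0.001,0,0,0],[0,0,0,0,0]]]'
```

```text
clock: 39.7
tcp_pos: [0.6201, 0.1911, 0.1259]
ee_rot: [2.278, 2.163, -0.0]
force: [-0.2, -0.5, -3.2]
opening: 0.0193
grip_force: 118.3
clock: 39.9
tcp_pos: [0.6209, 0.1911, 0.1258]
ee_rot: [-2.278, -2.163, 0.0]
force: [-0.2, 0.5, -1.7]
opening: 0.0197
grip_force: 118.3
clock: 40.1
tcp_pos: [0.6212, 0.1911, 0.1258]
ee_rot: [-2.278, -2.162, 0.002]
force: [-5.8, 1.3, -0.8]
opening: 0.0199
grip_force: 118.6
```

Flush against the uprights, with the claws in. Lowering.

```bash
python3 -m creep '[[[0,0,0.001,0,0],[0,0,0.001,0,0],[0,0,0.001,0,0],[0,0,0,0,0]]]'
python3 -m creep '[[[0,0,0.001,0,0],[0,0,0.001,0,0],[0,0,0,0,0]]]'
python3 -m creep '[[[0,0,0.001,0,0],[0,0,0.001,0,0],[0,0,0,0,0]]]'
```

```text
clock: 40.5
tcp_pos: [0.6212, 0.1911, 0.1227]
ee_rot: [-2.278, -2.162, 0.002]
force: [-4.9, 0.1, -1.6]
opening: 0.0198
grip_force: 118.5
clock: 40.8
tcp_pos: [0.6212, 0.1911, 0.1208]
ee_rot: [-2.278, -2.162, 0.002]
force: [-6.0, 0.7, -0.8]
opening: 0.0198
grip_force: 118.6
clock: 41.1
tcp_pos: [0.6211, 0.1911, 0.119]
ee_rot: [-2.278, -2.162, 0.001]
force: [-5.3, 0.2, 0.6]
opening: 0.0192
grip_force: 118.8
```

```bash
python3 -m creep '[[[0,0,0.001,0,0],[0,0,0.001,0,0],[0,0,0,0,0]]]'
python3 -m creep '[[[0,0,0.001,0,0],[0,0,0.001,0,0],[0,0,0,0,0]]]'
python3 - <<'E'
from h import *
snap('side','s16');snap('top','t16')
for c in('side','top'): tips(c,['bracket','tab','grip','claw_left','claw_right'])
E
```

```text
clock: 41.4
tcp_pos: [0.6211, 0.1912, 0.1171]
ee_rot: [-2.278, -2.162, 0.001]
force: [-6.6, 0.0, 2.2]
opening: 0.0197
grip_force: 118.9
clock: 41.7
tcp_pos: [0.621, 0.1912, 0.1153]
ee_rot: [-2.278, -2.162, 0.001]
force: [-7.3, 0.4, 5.1]
opening: 0.0197
grip_force: 119.1
side tab [0.6207 0.1929 0.1623] 0.85
side grip [0.5394 0.196  0.0953] 0.74
side grip [0.2701 0.3737 0.0018] 0.29
side claw_left [0.6376 0.2428 0.1219] 0.85
side claw_right [0.6309 0.1309 0.126 ] 0.75
side claw_right [ 3.031e-01 -3.399e-01  1.000e-04] 0.33
top bracket [0.6249 0.1896 0.0843] 0.77
top bracket [0.6285 0.1342 0.1211] 0.68
top tab [0.6179 0.1879 0.1629] 0.76
top claw_right [0.6328 0.1369 0.1272] 0.67
top claw_right [0.7787 0.0117 0.0042] 0.2
```

Level and descending, claws behind the uprights. Pressing on.

```bash
python3 -m creep '[[[0,0,0.001,0,0],[0,0,0.001,0,0],[0,0,0,0,0]]]'
python3 -m creep '[[[0,0,0.001,0,0],[0,0,0.001,0,0],[0,0,0,0,0]]]'
python3 -m creep '[[[0,0,0.001,0,0],[0,0,0.001,0,0],[0,0,0,0,0]]]'
```

```text
clock: 42.6
tcp_pos: [0.6212, 0.1912, 0.114]
ee_rot: [-2.278, -2.163, 0.0]
force: [-9.6, 0.2, 13.4]
opening: 0.0196
grip_force: 119.8
clock: 42.9
tcp_pos: [0.6211, 0.1911, 0.1113]
ee_rot: [-2.278, -2.162, 0.001]
force: [-7.2, -0.1, 4.0]
opening: 0.0197
grip_force: 119.2
clock: 43.2
tcp_pos: [0.6211, 0.1911, 0.1092]
ee_rot: [-2.278, -2.162, 0.001]
force: [-7.3, 0.3, 3.5]
opening: 0.0195
grip_force: 119.1
```

```bash
python3 -m creep '[[[0,0,0.001,0,0],[0,0,0.001,0,0],[0,0,0,0,0]]]'
python3 -m creep '[[[0,0,0.001,0,0],[0,0,0.001,0,0],[0,0,0,0,0]]]'
python3 -m creep '[[[0,0,0.001,0,0],[0,0,0,0,0]]]'
```

```text
clock: 43.5
tcp_pos: [0.6211, 0.1912, 0.1072]
ee_rot: [-2.278, -2.162, 0.001]
force: [-6.5, -0.0, 4.4]
opening: 0.0198
grip_force: 119.0
clock: 43.8
tcp_pos: [0.6212, 0.191, 0.1048]
ee_rot: [-2.278, -2.162, 0.002]
force: [-5.0, 0.8, -1.4]
opening: 0.0198
grip_force: 118.8
clock: 44.0
tcp_pos: [0.6212, 0.191, 0.1043]
ee_rot: [-2.278, -2.163, 0.001]
force: [-6.6, -0.4, 4.0]
opening: 0.0198
grip_force: 119.3
```

The force dropped at z about 70, which is the catch snapping, and contact now rises on the slot ends. I'll seat it gently, then release.

```bash
python3 -m creep '[[[0,0,0.0005,0,0],[0,0,0,0,0]]]'
python3 -m creep '[[[0,0,0.0005,0,0],[0,0,0,0,0],[0,0,0,0,0]]]'
python3 -m creep '[[[0,-0.0005,0,0,15],[0,0,0,0,35],[0,0,0,0,50],[0,0,0,0,50],[0,0,0,0,50]]]'
python3 - <<'E'
from h import *
snap('side','s17');snap('top','t17')
for c in('side','top'): tips(c,['bracket','tab','grip','claw_left','claw_right'])
E
```

```text
clock: 44.2
tcp_pos: [0.6212, 0.191, 0.1042]
ee_rot: [-2.278, -2.163, 0.001]
force: [-8.9, -1.3, 9.8]
opening: 0.0198
grip_force: 119.8
clock: 44.5
tcp_pos: [0.6213, 0.191, 0.1041]
ee_rot: [-2.278, -2.163, 0.0]
force: [-11.2, -1.4, 13.8]
opening: 0.0197
grip_force: 120.2
clock: 45.0
tcp_pos: [0.6216, 0.1911, 0.1028]
ee_rot: [2.278, 2.163, 0.0]
force: [0.1, -0.1, 0.6]
opening: 0.0424
grip_force: 0.0
side bracket [0.6213 0.1908 0.0685] 0.71
side tab [0.6194 0.1912 0.1516] 0.57
side grip [0.5405 0.2011 0.0774] 0.74
side claw_left [0.6364 0.242  0.1121] 0.58
side claw_left [0.6297 0.1337 0.1128] 0.29
side claw_right [0.6307 0.1333 0.113 ] 0.94
top bracket [0.6247 0.1871 0.0735] 0.65
top tab [0.6139 0.1889 0.1514] 0.7
top tab [ 0.3012 -0.3418 -0.005 ] 0.32
top claw_left [ 0.6427 -0.0056  0.0008] 0.73
top claw_right [0.6307 0.136  0.1156] 0.59
```

```bash
python3 -m creep '[[[0,0,-0.01,0,50],[0,0,-0.02,0,50],[0,0,-0.01,0,20],[0,0,0,0,0],[0,0,0,0,0]]]'
python3 -m creep '[[[0,0,0,0,0],[0,0,0.01,0,0],[0,0,0.008,0,0],[0,0,0.002,0,0],[0,0,0,0,0]]]'
python3 -m creep '[[[0,0,0.002,0,0],[0,0,0.001,0,0],[0,0,0,0,0]]]'
```

```text
clock: 46.1
tcp_pos: [0.6215, 0.1911, 0.1427]
ee_rot: [2.278, 2.163, 0.0]
force: [0.1, -0.7, -0.4]
opening: 0.0004
grip_force: 0.0
clock: 46.6
tcp_pos: [0.6211, 0.191, 0.1221]
ee_rot: [-2.278, -2.162, 0.002]
force: [-0.3, 0.0, 0.4]
opening: -0.0003
grip_force: 0.0
clock: 46.9
tcp_pos: [0.6215, 0.1911, 0.1199]
ee_rot: [2.278, 2.163, 0.0]
force: [0.5, 1.3, -0.3]
opening: -0.0
grip_force: 0.0
```

```bash
python3 -m creep '[[[0,0,0.001,0,0],[0,0,0,0,0]]]'
python3 -m creep '[[[0,0,0.0005,0,0],[0,0,0,0,0]]]'
python3 -m creep '[[[0,0,0.0005,0,0],[0,0,0,0,0]]]'
```

```text
clock: 47.1
tcp_pos: [0.6215, 0.1911, 0.1188]
ee_rot: [2.278, 2.163, 0.0]
force: [-0.6, -0.8, 0.1]
opening: 0.0002
grip_force: 0.0
clock: 47.3
tcp_pos: [0.6215, 0.1911, 0.1184]
ee_rot: [2.278, 2.163, 0.0]
force: [0.1, -0.4, 1.2]
opening: 0.0002
grip_force: 0.2
clock: 47.5
tcp_pos: [0.6216, 0.1911, 0.1182]
ee_rot: [2.278, 2.163, 0.001]
force: [-0.9, -0.7, 4.3]
opening: -0.0003
grip_force: 2.1
```

```bash
python3 -m creep '[[[0,0,0.001,0,0],[0,0,0,0,0],[0,0,0,0,0]]]'
python3 -m creep '[[[0,0,-0.01,0,0],[0,0,-0.03,0,0],[0,0,-0.04,0,0],[0,0,0,0,0]]]'
python3 - <<'E'
from h import *
snap('side','s18');snap('top','t18')
for c in('side','top'): tips(c,['bracket','tab','grip','claw_right','chisel','wax_tin','brush_cup','figure'])
E
```

```text
clock: 47.8
tcp_pos: [0.6218, 0.1911, 0.118]
ee_rot: [2.278, 2.162, 0.002]
force: [-4.1, -0.8, 12.7]
opening: -0.0
grip_force: 6.2
clock: 48.2
tcp_pos: [0.6233, 0.1914, 0.2021]
ee_rot: [2.276, 2.16, 0.009]
force: [0.3, 0.3, -1.1]
opening: 0.0003
grip_force: 0.0
side bracket [0.6211 0.1904 0.0712] 0.89
side tab [0.6187 0.1925 0.1522] 0.7
side grip [0.5385 0.2006 0.077 ] 0.83
side claw_right [0.6276 0.1301 0.112 ] 0.69
side chisel [ 0.401  -0.0036 -0.003 ] 0.7
side chisel [ 3.027e-01 -3.379e-01 -2.000e-04] 0.61
side wax_tin [ 0.6421 -0.0035 -0.0011] 0.96
side brush_cup [ 7.796e-01  1.090e-02 -4.000e-04] 0.81
side figure [0.5067 0.435  0.0009] 0.89
side figure [ 0.6527  0.4334 -0.0054] 0.83
top bracket [0.626  0.191  0.0737] 0.89
top tab [0.6154 0.1895 0.1519] 0.87
top grip [0.5425 0.1937 0.076 ] 0.91
top grip [ 0.5452 -0.4525  0.003 ] 0.22
top claw_right [0.6299 0.1385 0.1127] 0.7
top chisel [ 0.3048 -0.3439 -0.0019] 0.57
top chisel [ 0.4044 -0.0071  0.0016] 0.56
top wax_tin [ 6.427e-01 -7.000e-03 -2.000e-04] 0.79
top wax_tin [ 0.4032 -0.007   0.0038] 0.5
top brush_cup [7.789e-01 8.700e-03 7.000e-04] 0.59
top figure [ 0.5437 -0.4509 -0.    ] 0.61
```

Home and held, with everything else in its place and the robot clear.

```bash
python3 -c "
from plant import env
print(env.close_job())"
```

```text
the job is handed in; nothing more can be done
None
```

The bracket hangs fully home on the upper slots, confirmed by touch (tab top at about 150 mm); the catch's snap shows only as a drop in push force near home, not seen directly. The first two attempts failed before the claws hooked (in one, the bracket tipped off onto its arm end), the bystanders I re-checked (all but the mallet) had not moved, and I handed it in with the gripper clear at about 48 s.

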